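Free a paint-seized wing latch and open the materials chest

TASK

The winged latch knob on the wooden materials chest is seized with dried paint. Rock it gently back and forth in small arcs, turning back each time it comes up against a stop, until it breaks free; never force it against a stop, or its stem will shear. Then turn it a quarter turn anticlockwise (seen from above) so that its tongue clears the lid's batten, slide the lid fully open by its wooden bar pull, let go, and leave the other things on the table where they are.

Things in the scene. Friction and masses are not known exactly. Their poses are not given: they have to be found in the camera images.
- knob_grip (a point): On the vertical turning axis of the steel wing knob, at grip height (115 mm above the table). Its wing is an upright flat bar 46 mm long, 11 mm thick, 93 to 129 mm above the table, centred on the axis. This point turns with it: x along the wing, y across its thickness, z up. Room of 40 mm all round above 92 mm height.
- tongue_tip (a point): Tip of the flat steel tongue below the wing: it points along knob_grip's -x, tip 38 mm from the axis, 12 mm wide, 79 to 85 mm above the table. Seized, it lies across the path of the lid's batten. The seized knob drags with about 0.2 N m, freed with about 0.06. Leaning hard on a stop (0.5 N m and up) jams the flake instead of breaking it.
- knob (a joint): Turn of the knob on its stem, rad, positive anticlockwise from above; within 0.02 of 0 at the start, end stop 1.75. Seized, it moves only between two rigid hidden stops of dried paint, lopsided: each lies 0.07 to 0.20 rad to its side at first, up to 0.27 later. Held 0.3 s lightly at a stop (0.1 N m above the drag) a flake breaks, then the next can break only at the other side.
- chest: Fixed open plywood chest, 160 (x) x 360 (y) x 75 mm; origin under its centre, x away from the robot. The knob stands on its far rail. Five paint flakes hold the knob: the 1st, 3rd and 5th break at the anticlockwise stop, the 2nd and 4th at the clockwise one, strictly in turn; after the 5th the knob is free and turns on anticlockwise.
- stem (a joint): Elastic twist of the slim stem and washer that carry the knob, rad, positive anticlockwise, 0 unloaded: 1 rad per 7 N m of torque on the knob. About 0.03 when dragging the seized knob; rises quickly against a stop. At 0.10 rad (0.7 N m) either way it shears and the job is lost. The wing's whole turn against the chest is knob + stem.
- lid_pull (a point): Grip point of the wooden bar pull on the sliding lid, 92 mm above the table. Bar 44 mm long along this point's x, 12 mm thick along y, 70 to 106 mm above the table; lid top at 70 mm. Axes are the chest's. The lid slides along -y. Shut, the knob's axis is at (+75, +130) mm in x, y from here.
- lid (a joint): How far the lid is drawn, m: 0 shut, 0.130 fully open at its end stop; 2.5 N of friction, stays where left. A batten across the lid (top 85 mm above the table) meets the tongue if the lid is drawn 10 to 20 mm while latched, which loads the stem. Turned 1.25 rad or more, the tongue is clear.
- penguin: Bystander: kraft-paper penguin figure 85 mm across, 165 mm tall; origin at its base centre.
- cup: Bystander: white cup 68 mm across, 75 mm tall; origin at its base centre.
- jar: Bystander: glass jar 64 mm across, 75 mm tall; origin at its base centre.
- brush: Bystander: paint brush lying on the table between the robot and the chest.

How it is judged:
By the outcome, as a careful person would: the job done as asked, in the order asked, and still so for the second after the job is handed in, with the robot touching nothing.
It also fails if it takes over 72 s, if anything falls off the work surface, if the arm or the gripper's body presses on something with over 40 N, if the wrist force passes 120 N, or if a joint passes its speed limit or range.

ROBOT

A 6-joint arm with a two-finger parallel gripper is mounted at the origin on the work surface. World frame = base frame: x ahead of the robot, y to its left, z up, the work surface at z = 0. Lengths are in mm, angles in rad, forces in N, time in s.
With the tool pointing down it reaches from about 275 to 1000 mm from the base axis. Payload 8.4 kg.
Tool frame: the origin (TCP) lies on the centre line of the jaws, within the pads' length; the fingertips stand r.tip_reach ahead of it and the grasp point (between the pads) lies 11 mm behind it (r.tip_reach is the distance from the TCP to the fingertips, in mm); z points along the fingers, y is the line along which they close (so a half turn about z gives the same grasp; the last joint's range is limited). The gripper opens to 85 mm and grips with 20 to 120 N. Pads are 22 mm wide; open, the fingers measure 114 mm over their backs; the gripper's body (76 mm by 85 mm) begins 54 mm behind the grasp point. The pads swing forward as they close: fully open they stand 13 mm farther back than shut.
Start: joints at [1.211, 0.353, 1.633, -0, 1.155, -0.002], TCP at [218.883, 585.421, 239.281] pointing down, gripper open.
Joint ranges: [-2.63, 2.63], [-0.92, 2.1], [0.06, 2.66], [-1.3, 4.44], [0, 2.69], [-3.02, 3.02]. Speed limits (rad/s): [2.22, 2.22, 2.79, 3.14, 3.14, 3.14].

INTERFACE

Orientations are given as [roll, pitch, yaw] about the fixed x, y, z axes, in that order (R = Rz(yaw) Ry(pitch) Rx(roll)).
In Python, from rig import r gives the robot as it stands.
- The arm moves only by the tool carry_out, never from a script. Its argument "targets" is a list of rows, each an object with "dp": the shift along the tool's x, y, z in mm, a list of three; "yaw": the turn about the tool's z in degrees. A call has 1 to 12 rows; each row is the pose to reach, as a shift and turn from the pose commanded when the call began, along the tool's axes at that moment; what a row does not reach only later rows make up. A row lasts 1/8 s, in which the tool goes at most 62.5 mm and 10.7 degrees, less where a joint would pass 70% of its speed; a pose out of reach is approached as far as the arm can. A call with a gripper value outside its range is refused whole. "fingers" is the opening, from -1 (shut) to 1 (fully open), so that 0 is half open, set as the call begins (left out, the last holds). The fingers move at their own pace and stop on an object; "grip_force" is the grip in N (left out, the last holds). Time passes only in rows, so rows that repeat a pose let the fingers close. It gives the time, the measured TCP pose, the force, the opening and the grip force at its end, in the units of the state.
- r.sense(): the state, without advancing time (a new reading comes with each control period).
- r.grab_frame(name): name is "side" or "top" or "wrist"; returns the picture (384x512x3 uint8, red, green, blue); there is no depth.
- r.get_calibration(name): a dict with "fx", "fy", "cx", "cy" (pixels), "dist_coeffs" ([k1, k2, p1, p2, k3] as OpenCV has them; the pictures are not rectified), "rvec" (rotation vector, rad) and "tvec" (3), from world to camera coordinates, as OpenCV has them. Camera axes: x right, y down, z forward; pixel columns grow to the right and rows downward; lengths in mm; the calibration is good to about 2 mm. A picture is of the moment at which its call begins: read the wrist's pose just before it. get_calibration takes no time and is no camera call; for the wrist camera it gives the pose at the moment of the call.
- r.sign_off(): hands the job in; it is judged then, once.
The state is a dict: "clock": time; "qpos": joint angles; "qvel": joint speeds; "joint_efforts": joint torques, N m; "eef_pos": TCP position; "tcp_rot": TCP orientation; "contact_force": force on the tool from outside, world axes, zero at the start; "wrist_torque": the same for the moment, N m; "opening": opening from 0.0 (shut) to 1.0 (fully open); "grasp_force": force on a finger pad.
Only numpy, scipy, OpenCV 4.12 (cv2) and the standard library are available. Lean on these libraries where they do the work, as an engineer would, in place of code of your own. Each camera call takes 0.05 s, during which the arm holds its last target. There are 200 camera calls.

## Working session

There is one attempt and no reset: what is moved stays moved. The work goes in short steps, Python scripts to look and compute and a tool call to move; the robot and the scene stay as the last step left them, time stands still between calls to the robot, and variables do not carry over. Pictures are saved under pics/ and viewed, at most 10 in all, crops included, and the job is handed in when it is done.

Besides the shell and the picture viewer there is one more tool, called as name(argument=value, ...), one argument or row to a line, values as JSON. carry_out: Moves the arm, as the interface text tells. Its arguments: {"type":"object","properties":{"targets":{"type":"array","items":{"type":"object","properties":{"dp":{"type":"array","items":{"type":"number"}},"yaw":{"type":"number"}}}},"fingers":{"type":"number"},"grip_force":{"type":"number"}},"required":["targets"]}

```bash
mkdir -p pics; ls
python3 - <<'E'
from rig import r
import cv2
s=r.sense();print({k:s[k] for k in('clock','eef_pos','tcp_rot','opening','contact_force','wrist_torque')},r.tip_reach)
for n in('top','side'):
    cv2.imwrite(f'pics/{n}0.png',r.grab_frame(n)[:,:,::-1]);print(r.get_calibration(n))
E
```

```text
pics
{'clock': 0.0, 'eef_pos': array([218.71418146, 584.9911703 , 238.56632254]), 'tcp_rot': array([-3.14021634e+00, -5.01149545e-06,  2.78379499e+00]), 'opening': 0.9999615014983312, 'contact_force': array([-0.24095198, -0.0299323 ,  0.96381082]), 'wrist_torque': array([-0.00533764,  0.02801991,  0.04099615])} 8.0
{'fx': 490.85735245742563, 'fy': 490.85735245742563, 'cx': 258.11993237092685, 'cy': 190.08117661901366, 'dist_coeffs': array([-0.0280309,  0.       ,  0.       ,  0.       ,  0.       ]), 'rvec': array([ 2.18185924, -2.16110877,  0.10384774]), 'tvec': array([122.3126211 , 576.34399888, 957.19673261])}
{'fx': 497.21205361821467, 'fy': 497.21205361821467, 'cx': 253.80333181173478, 'cy': 190.44392174473597, 'dist_coeffs': array([-0.10304459,  0.        ,  0.        ,  0.        ,  0.        ]), 'rvec': array([ 0.33754698, -2.67858038,  1.37067068]), 'tvec': array([ 605.4250281 ,  100.41625632, 1111.6052999 ])}
```

View pics/top0.png

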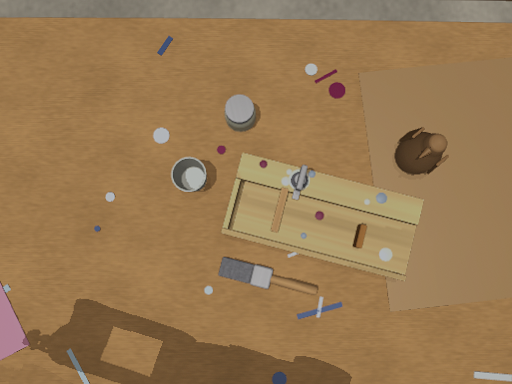

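View pics/side0.png

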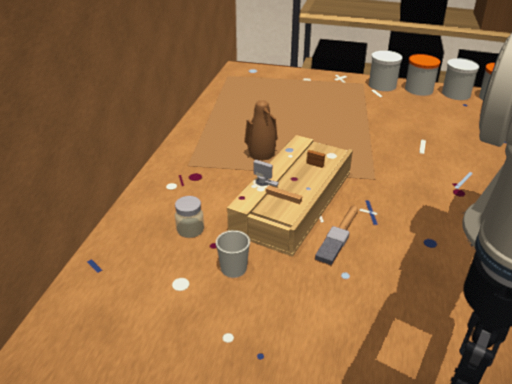

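Top view: the chest spans about (223,157)–(422,276), with the knob at (300,182), the bar pull at (361,236) and the batten at (280,210). The cup is at (190,175), the jar at (240,112), the penguin at (420,152) and the brush at (268,275). Next I'll measure the knob and pull.

```bash
cat > h.py <<'E'
import numpy as np, cv2
from rig import r
def ray(n,uv,z,c=None):
    c=c or r.get_calibration(n)
    K=np.array([[c['fx'],0,c['cx']],[0,c['fy'],c['cy']],[0,0,1.]])
    p=cv2.undistortPoints(np.float64(uv).reshape(-1,1,2),K,c['dist_coeffs']).reshape(-1,2)
    R=cv2.Rodrigues(c['rvec'])[0]; o=-R.T@np.ravel(c['tvec'])
    d=np.c_[p,np.ones(len(p))]@R
    return o+d*((z-o[2])/d[:,2])[:,None]
E
python3 - <<'E'
from h import *
im=cv2.imread('pics/top0.png')
print('corners75',ray('top',[(240,157),(422,205),(407,276),(223,233)],75).round())
hsv=cv2.cvtColor(im,cv2.COLOR_BGR2HSV)
def big(m,x0,y0,x1,y1):
    z=np.zeros_like(m);z[y0:y1,x0:x1]=m[y0:y1,x0:x1]
    return max(cv2.findContours(z,0,2)[0],key=cv2.contourArea)
m=cv2.inRange(hsv,(0,0,0),(179,80,255))
c=big(m,285,160,312,205);rc=cv2.minAreaRect(c);print('knob',rc,ray('top',cv2.boxPoints(rc),129).round(1))
m=cv2.inRange(hsv,(0,100,0),(15,255,150))
c=big(m,345,220,372,255);rc=cv2.minAreaRect(c);print('pull',rc,ray('top',cv2.boxPoints(rc),106).round(1))
a=cv2.resize(im[150:210,270:340],None,fx=8,fy=8,interpolation=2)
b=cv2.resize(im[210:270,325:395],None,fx=8,fy=8,interpolation=2)
cv2.imwrite('pics/c1.png',cv2.resize(np.hstack([a,b]),(800,343)))
E
```

```text
corners75 [[ 634.  163.   75.]
 [ 545. -186.   75.]
 [ 411. -154.   75.]
 [ 488.  194.   75.]]
knob ((298.0, 182.0), (34.0, 26.0), 90.0) [[611.4  79.5 129. ]
 [611.9  32.4 129. ]
 [550.2  32.5 129. ]
 [549.7  79.2 129. ]]
pull ((359.2353210449219, 235.55885314941406), (8.48874568939209, 23.283418655395508), 14.03624439239502) [[466.8 -45.5 106. ]
 [508.1 -56.2 106. ]
 [504.5 -71.4 106. ]
 [463.2 -60.6 106. ]]
```

View pics/c1.png

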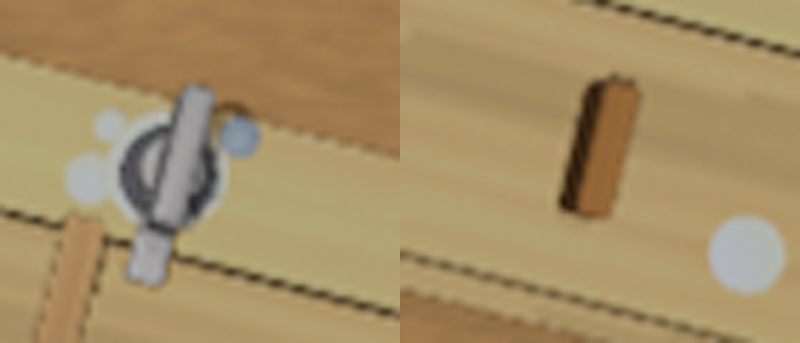

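The crop shows the wing's top face running from about (304.7,165.4) to (299.4,188.9) in full-image pixels. The tongue is below it at (296,194), pointing towards the robot. The pull's top face is centred at (361.8,236.1).

Run:
```python
from h import *
w=ray('top',[(304.7,165.4),(299.4,188.9)],129)[:,:2];d=w[0]-w[1]
print('wing',w.round(1),w.mean(0),np.hypot(*d),np.degrees(np.arctan2(d[1],d[0])))
p=ray('top',[(361.8,236.1)],106)[0,:2]
q=ray('top',[(325+222/5.714,210+83/5.714),(325+197.5/5.714,210+214/5.714)],106)[:,:2];e=q[0]-q[1]
print('pull',p,q.round(1),np.hypot(*e),np.degrees(np.arctan2(e[1],e[0])))
for a in (12.,13,14,15,16):
    t=-np.radians(a);R=np.array([[np.cos(t),-np.sin(t)],[np.sin(t),np.cos(t)]])
    print(a,'pull+off',p+R@[75,130])
c=r.get_calibration('wrist');print(c['rvec'],c['tvec'])
s=r.sense();R=cv2.Rodrigues(c['rvec'])[0];print('wrist cam pos',-R.T@np.ravel(c['tvec']),R.T, s['eef_pos'],np.degrees(s['tcp_rot']))
```

```text
wing [[611.   43.8]
 [568.2  53.4]] [589.61271332  48.60760544] 43.86391630799308 -12.553279817917705
pull [484.66408436 -63.12101846] [[505.9 -67.1]
 [463.9 -58.8]] 42.74092961416774 -11.172782284611493
12.0 pull+off [585.05367422  48.44479282]
13 pull+off [586.98547628  46.67576088]
14 pull+off [588.88611025  44.87328378]
15 pull+off [590.75499719  43.03791057]
16 pull+off [592.59156781  41.17020032]
[-2.35128182 -1.63149054 -0.2665657 ] [-623.48796826  -41.58584967  380.62040125]
wrist cam pos [141.43501845 613.11751129 373.39198199] [[ 3.50158898e-01  8.87691392e-01  2.98986186e-01]
 [ 9.36689878e-01 -3.31533466e-01 -1.12683773e-01]
 [-9.04489066e-04  3.19514560e-01 -9.47580935e-01]] [218.7344654  585.03794397 238.64393309] [-1.79929077e+02 -6.36199837e-04  1.59500331e+02]
```

carry_out(
  targets=[
    {"dp":[-45,-31,0],"yaw":8},
    {"dp":[-89,-62,0],"yaw":16},
    {"dp":[-134,-94,0],"yaw":25},
    {"dp":[-179,-125,0],"yaw":33},
    {"dp":[-223,-156,0],"yaw":42},
    {"dp":[-268,-187,0],"yaw":50},
    {"dp":[-312,-218,0],"yaw":58},
    {"dp":[-357,-250,0],"yaw":67},
    {"dp":[-402,-281,0],"yaw":75},
    {"dp":[-446,-312,0],"yaw":84},
    {"dp":[-491,-343,0],"yaw":92},
    {"dp":[-535,-374,0],"yaw":100},
  ],
  fingers=-0.06,
  grip_force=60,
)

```text
clock: 1.6
eef_pos: [589.7, 46.1, 239.0]
tcp_rot: [-3.141, 0.0, 1.034]
contact_force: [1.1, 0.7, -0.3]
opening: 0.471
grasp_force: 0.0
```

carry_out(
  targets=[
    {"dp":[0,0,0],"yaw":10},
    {"dp":[0,0,0],"yaw":20},
    {"dp":[0,0,0],"yaw":30},
    {"dp":[0,0,0],"yaw":40},
    {"dp":[0,0,0],"yaw":50},
    {"dp":[0,0,0],"yaw":60},
    {"dp":[0,0,0],"yaw":70},
    {"dp":[0,0,0],"yaw":72.5},
    {"dp":[0,0,0],"yaw":72.5},
  ],
)

```text
clock: 2.72
eef_pos: [588.8, 47.7, 239.0]
tcp_rot: [3.141, 0.001, -0.226]
contact_force: [0.3, -0.1, -0.0]
opening: 0.468
grasp_force: 0.0
```

Run:
```python
from h import *
s=r.sense();c=r.get_calibration('wrist');im=r.grab_frame('wrist')[:,:,::-1]
print(s['clock'],s['eef_pos'],np.degrees(s['tcp_rot']),s['qpos'],s['opening'],s['contact_force'],s['wrist_torque'])
cv2.imwrite('pics/w1.png',cv2.resize(im,(800,600)));import pickle;pickle.dump(c,open('w1.pkl','wb'))
```

```text
2.725 [588.78946137  47.73068057 238.96516592] [ 1.79988035e+02  3.54665135e-02 -1.29739378e+01] [ 7.83572497e-02  3.00767686e-01  1.70875677e+00 -1.48477607e-05
  1.13272135e+00  1.87559775e+00] 0.4684676176115892 [ 0.34193174 -0.11298861 -0.0099232 ] [-0.01003244 -0.00586811  0.01152725]
```

View pics/w1.png

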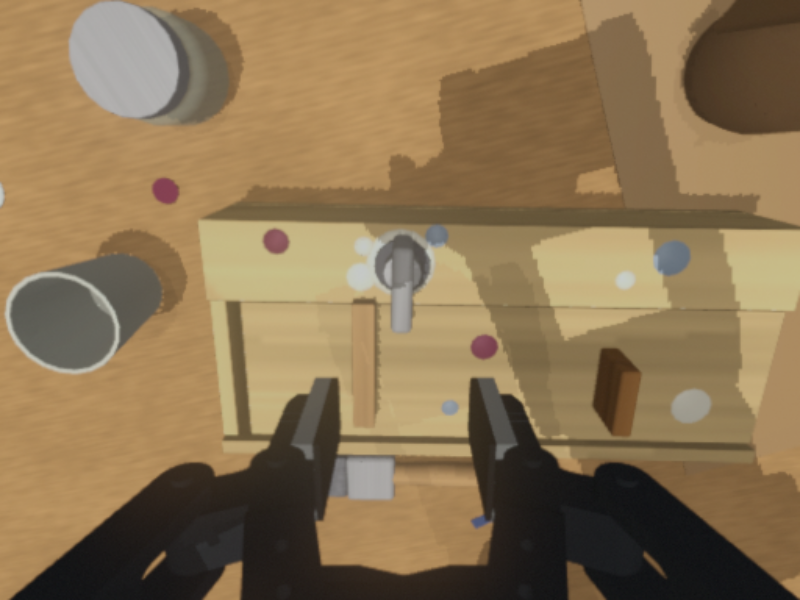

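The wrist view, scaled 1.5625x, shows the wing at about x=402, y=238–290, upright between the jaws. The tongue is at (401,320) and the pull's top is at about (622,390). I'll cast the wing, rail and pull to refine position and yaw.

Run:
```python
from h import *
import pickle
c=pickle.load(open('w1.pkl','rb'));im=cv2.imread('pics/w1.png')
k=512/800
f=lambda uv,z:ray('w',np.array(uv)*k,z,c)[:,:2]
e=f([(200,220),(800,229)],75);d=e[0]-e[1];print('far edge dir',np.degrees(np.arctan2(d[1],d[0]))-90)
e=f([(210,300),(770,309)],75);d=e[0]-e[1];print('rail inner dir',np.degrees(np.arctan2(d[1],d[0]))-90)
print('pulltop',f([(630,399)],106), 'tongue tip',f([(401,332)],85))
print('wing x ends',f([(402,238),(402,290)],129))
a=cv2.resize(im[215:345,340:460],None,fx=4,fy=4,interpolation=2)
b=cv2.resize(im[330:460,570:690],None,fx=3,fy=4,interpolation=2)
cv2.imwrite('pics/c2.png',np.hstack([a,b])[:,:800])
```

```text
far edge dir -13.930929411712015
rail inner dir -13.935110187651702
pulltop [[489.31873792 -66.50242241]] tongue tip [[552.18788632  56.94301237]]
wing x ends [[617.885479    40.96476501]
 [592.06271662  46.94132342]]
```

View pics/c2.png

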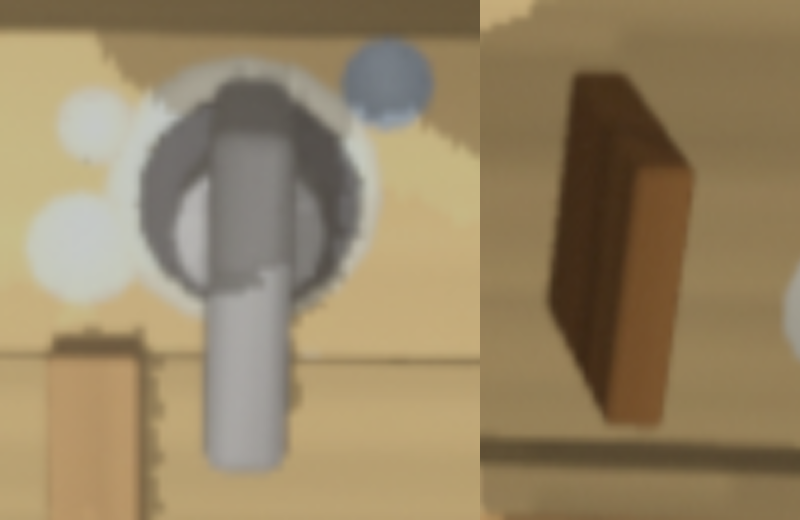

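The crop shows the lit wing top face running from (403,247.5) to (401.5,332) in 800 px coordinates; the dark patch above it is the far end face. The camera is on the far side of the knob. The pull's top face is centred at (626.3,404).

Run:
```python
from h import *
import pickle
c=pickle.load(open('w1.pkl','rb'))
k=512/800
f=lambda uv,z:ray('w',np.array(uv)*k,z,c)[:,:2]
w=f([(403,247.5),(401.5,332)],129);d=w[0]-w[1];print(w,w.mean(0),np.hypot(*d),np.degrees(np.arctan2(d[1],d[0])))
p=f([(626.3,404)],106)[0]
q=f([(570+(664.5-480)/3,330+169/4),(570+(633.5-480)/3,330+423.5/4)],106);d=q[0]-q[1]
print('pull',p,np.hypot(*d),np.degrees(np.arctan2(d[1],d[0])))
t=-np.radians(13.7);R=np.array([[np.cos(t),-np.sin(t)],[np.sin(t),np.cos(t)]]);print('knob from pull',p+R@[75,130])
```

```text
[[613.18959733  41.5506591 ]
 [569.92802255  52.32872257]] [591.55880994  46.93969083] 44.583971382514996 -13.989701995506158
pull [486.44883564 -64.09822755] 42.477804612747285 -13.441007330066101
knob from pull [590.10397862  44.4402971 ]
```

carry_out(
  targets=[
    {"dp":[1.9,0.8,30],"yaw":0.9},
    {"dp":[1.9,0.8,70],"yaw":0.9},
    {"dp":[1.9,0.8,100],"yaw":0.9},
    {"dp":[1.9,0.8,120],"yaw":0.9},
    {"dp":[1.9,0.8,130],"yaw":0.9},
    {"dp":[1.9,0.8,135],"yaw":0.9},
    {"dp":[1.9,0.8,135],"yaw":0.9},
  ],
)

```text
clock: 3.65
eef_pos: [590.9, 46.6, 104.6]
tcp_rot: [-3.141, -0.0, -0.242]
contact_force: [-0.4, -0.2, -0.5]
opening: 0.469
grasp_force: 0.0
```

carry_out(
  targets=[
    {"dp":[0,0,0],"yaw":0},
    {"dp":[0,0,0],"yaw":0},
    {"dp":[0,0,0],"yaw":0},
    {"dp":[0,0,0],"yaw":0},
  ],
  fingers=-0.6,
  grip_force=40,
)

```text
clock: 4.15
eef_pos: [590.7, 46.5, 104.4]
tcp_rot: [-3.142, -0.0, -0.243]
contact_force: [-0.3, -0.2, 0.9]
opening: 0.201
grasp_force: 0.0
```

```bash
cat > s.py <<'E'
from h import *
s=r.sense();np.set_printoptions(precision=3,suppress=True)
print(s['clock'],s['eef_pos'],'deg',np.degrees(s['tcp_rot']),'F',s['contact_force'],'T',s['wrist_torque'],s['opening'],s['grasp_force'],'eff',s['joint_efforts'])
E
python3 s.py
```

```text
4.15 [590.738  46.511 104.421] deg [-179.998   -0.01   -13.902] F [-0.266 -0.206  0.882] T [ 0.041 -0.014 -0.005] 0.20065385732231325 0.0 eff [  0.    -61.026 -27.184   0.     -0.001  -0.   ]
```

carry_out(
  targets=[
    {"dp":[0,0,0],"yaw":0},
    {"dp":[0,0,0],"yaw":0},
    {"dp":[0,0,0],"yaw":0},
    {"dp":[0,0,0],"yaw":0},
    {"dp":[0,0,0],"yaw":0},
  ],
  fingers=-1,
  grip_force=60,
)

```text
clock: 4.78
eef_pos: [591.1, 47.9, 104.7]
tcp_rot: [-3.139, -0.0, -0.243]
contact_force: [-0.2, 8.4, 2.1]
opening: 0.122
grasp_force: 60.1
```

```bash
python3 s.py
```

```text
4.775 [591.109  47.871 104.701] deg [-179.879   -0.026  -13.927] F [-0.211  8.35   2.12 ] T [ 1.242 -0.018 -0.058] 0.12241236172920333 60.07928788661957 eff [ -4.347 -59.539 -26.093  -1.869   0.127  -0.026]
```

carry_out(
  targets=[
    {"dp":[0,-1.4,0],"yaw":0},
    {"dp":[0,-1.4,0],"yaw":-1},
    {"dp":[0,-1.4,0],"yaw":-2},
    {"dp":[0,-1.4,0],"yaw":-3},
    {"dp":[0,-1.4,0],"yaw":-4},
    {"dp":[0,-1.4,0],"yaw":-4},
  ],
)

```text
clock: 5.52
eef_pos: [591.2, 48.1, 104.7]
tcp_rot: [-3.141, -0.0, -0.173]
contact_force: [-2.0, 2.3, 4.7]
opening: 0.116
grasp_force: 60.8
```

```bash
python3 s.py
```

```text
5.525 [591.2    48.054 104.663] deg [-179.969   -0.018   -9.889] F [-2.023  2.315  4.681] T [ 0.343  0.25  -0.265] 0.11583352076055506 60.77311635017395 eff [ -1.11  -58.063 -26.226  -0.693  -0.412  -0.369]
```

carry_out(
  targets=[
    {"dp":[0,0,0],"yaw":-0.6},
    {"dp":[0,0,0],"yaw":-1.2},
    {"dp":[0,0,0],"yaw":-1.2},
  ],
)

```text
clock: 5.9
eef_pos: [591.2, 48.0, 104.6]
tcp_rot: [-3.141, -0.0, -0.152]
contact_force: [-0.9, 1.5, 5.8]
opening: 0.121
grasp_force: 60.8
```

```bash
python3 s.py
```

```text
5.9 [591.172  48.016 104.634] deg [-179.972   -0.015   -8.695] F [-0.864  1.505  5.82 ] T [ 0.302  0.209 -0.238] 0.12111190951765823 60.76887309551239 eff [ -1.102 -58.067 -26.22   -0.689  -0.406  -0.322]
```

carry_out(
  targets=[
    {"dp":[0,0,0],"yaw":-0.7},
    {"dp":[0,0,0],"yaw":-1.4},
    {"dp":[0,0,0],"yaw":-1.4},
  ],
)

```text
clock: 6.28
eef_pos: [591.2, 48.1, 104.6]
tcp_rot: [-3.141, -0.0, -0.127]
contact_force: [-1.6, 2.2, 4.3]
opening: 0.119
grasp_force: 60.8
```

```bash
python3 s.py
```

```text
6.275 [591.176  48.05  104.623] deg [-179.972   -0.016   -7.292] F [-1.605  2.217  4.319] T [ 0.249  0.214 -0.296] 0.11881410648792698 60.78203737735748 eff [ -1.107 -58.076 -26.214  -0.677  -0.399  -0.323]
```

carry_out(
  targets=[
    {"dp":[0,0,0],"yaw":-0.7},
    {"dp":[0,0,0],"yaw":-1.4},
    {"dp":[0,0,0],"yaw":-1.4},
  ],
)

```text
clock: 6.65
eef_pos: [591.2, 48.0, 104.7]
tcp_rot: [-3.141, -0.0, -0.103]
contact_force: [-1.3, 3.1, 5.3]
opening: 0.118
grasp_force: 60.8
```

```bash
python3 s.py
```

```text
6.65 [591.188  48.041 104.652] deg [-179.972   -0.019   -5.893] F [-1.264  3.148  5.302] T [ 0.282  0.188 -0.275] 0.11828999959687939 60.78365921974182 eff [ -1.109 -58.08  -26.209  -0.669  -0.392  -0.316]
```

carry_out(
  targets=[
    {"dp":[0,0,0],"yaw":-0.7},
    {"dp":[0,0,0],"yaw":-1.5},
    {"dp":[0,0,0],"yaw":-1.5},
  ],
)

```text
clock: 7.02
eef_pos: [591.2, 48.0, 104.6]
tcp_rot: [-3.141, -0.0, -0.077]
contact_force: [-0.8, 1.9, 4.2]
opening: 0.122
grasp_force: 60.8
```

```bash
python3 s.py
```

```text
7.025 [591.205  48.036 104.642] deg [-179.972   -0.022   -4.391] F [-0.782  1.936  4.216] T [ 0.253  0.206 -0.225] 0.12180125318163858 60.77699303627014 eff [ -1.088 -58.087 -26.201  -0.665  -0.384  -0.33 ]
```

carry_out(
  targets=[
    {"dp":[0,0,0],"yaw":-0.7},
    {"dp":[0,0,0],"yaw":-1.5},
    {"dp":[0,0,0],"yaw":-1.5},
  ],
)

```text
clock: 7.4
eef_pos: [591.2, 48.0, 104.6]
tcp_rot: [-3.141, -0.0, -0.05]
contact_force: [-1.9, 2.8, 5.2]
opening: 0.121
grasp_force: 60.7
```

```bash
python3 s.py
```

```text
7.4 [591.19   48.031 104.621] deg [-179.978   -0.02    -2.873] F [-1.853  2.757  5.222] T [ 0.25   0.198 -0.06 ] 0.12066570730350624 60.71865499019623 eff [ -1.275 -58.101 -26.194  -0.574  -0.397  -0.182]
```

carry_out(
  targets=[
    {"dp":[0,0,0],"yaw":-0.8},
    {"dp":[0,0,0],"yaw":-0.8},
  ],
)

```text
clock: 7.65
eef_pos: [591.2, 48.0, 104.6]
tcp_rot: [-3.141, -0.0, -0.036]
contact_force: [-1.3, 1.7, 5.3]
opening: 0.119
grasp_force: 60.8
```

```bash
python3 s.py
```

```text
7.65 [591.204  48.018 104.65 ] deg [-179.976   -0.021   -2.081] F [-1.349  1.727  5.344] T [ 0.236  0.246 -0.217] 0.11927127296312415 60.793721079826355 eff [ -1.152 -58.11  -26.184  -0.62   -0.384  -0.262]
```

carry_out(
  targets=[
    {"dp":[0,0,0],"yaw":2},
    {"dp":[0,0,0],"yaw":4},
    {"dp":[0,0,0],"yaw":6},
    {"dp":[0,0,0],"yaw":8},
    {"dp":[0,0,0],"yaw":10},
    {"dp":[0,0,0],"yaw":12},
    {"dp":[0,0,0],"yaw":14},
    {"dp":[0,0,0],"yaw":15.5},
    {"dp":[0,0,0],"yaw":16.5},
    {"dp":[0,0,0],"yaw":17},
    {"dp":[0,0,0],"yaw":17},
  ],
)

```text
clock: 9.02
eef_pos: [591.1, 48.1, 104.6]
tcp_rot: [-3.141, -0.0, -0.333]
contact_force: [-1.6, 1.6, 5.7]
opening: 0.118
grasp_force: 60.8
```

```bash
python3 s.py
```

```text
9.025 [591.149  48.079 104.639] deg [-179.976   -0.008  -19.076] F [-1.617  1.638  5.653] T [ 0.327  0.274 -0.017] 0.11826224632417308 60.82760810852051 eff [ -1.543 -57.947 -26.395  -0.6    -0.506   0.066]
```

carry_out(
  targets=[
    {"dp":[0,0,0],"yaw":0.5},
    {"dp":[0,0,0],"yaw":1},
    {"dp":[0,0,0],"yaw":1},
  ],
)

```text
clock: 9.4
eef_pos: [591.1, 48.1, 104.6]
tcp_rot: [-3.141, -0.0, -0.35]
contact_force: [-1.9, 1.9, 6.5]
opening: 0.119
grasp_force: 60.8
```

```bash
python3 s.py
```

```text
9.4 [591.105  48.061 104.625] deg [-179.982   -0.005  -20.065] F [-1.901  1.857  6.453] T [0.294 0.289 0.125] 0.11855709746768303 60.83699584007263 eff [ -1.692 -58.029 -26.275  -0.528  -0.505   0.181]
```

carry_out(
  targets=[
    {"dp":[0,0,0],"yaw":0.5},
    {"dp":[0,0,0],"yaw":1},
    {"dp":[0,0,0],"yaw":1},
  ],
)

```text
clock: 9.78
eef_pos: [591.1, 48.1, 104.6]
tcp_rot: [-3.141, -0.0, -0.368]
contact_force: [-1.1, 3.0, 5.5]
opening: 0.117
grasp_force: 60.8
```

```bash
python3 s.py
```

```text
9.775 [591.119  48.076 104.631] deg [-179.982   -0.005  -21.057] F [-1.11   2.98   5.451] T [0.306 0.303 0.154] 0.117183777032416 60.82975745201111 eff [ -1.822 -58.015 -26.285  -0.494  -0.514   0.257]
```

carry_out(
  targets=[
    {"dp":[0,0,0],"yaw":0.7},
    {"dp":[0,0,0],"yaw":1.3},
    {"dp":[0,0,0],"yaw":1.3},
  ],
)

```text
clock: 10.15
eef_pos: [591.1, 48.1, 104.7]
tcp_rot: [-3.141, -0.0, -0.39]
contact_force: [-1.1, 1.8, 6.2]
opening: 0.114
grasp_force: 60.9
```

```bash
python3 s.py
```

```text
10.15 [591.125  48.098 104.666] deg [-179.983   -0.008  -22.344] F [-1.09   1.838  6.213] T [0.363 0.327 0.328] 0.11434851270612122 60.89230298995972 eff [ -1.993 -58.008 -26.29   -0.441  -0.526   0.379]
```

carry_out(
  targets=[
    {"dp":[0,0,0],"yaw":0.3},
    {"dp":[0,0,0],"yaw":0.3},
    {"dp":[0,0,0],"yaw":0.3},
  ],
)

```text
clock: 10.52
eef_pos: [591.1, 48.1, 104.6]
tcp_rot: [-3.141, -0.0, -0.395]
contact_force: [-1.1, 2.6, 5.7]
opening: 0.121
grasp_force: 60.9
```

```bash
python3 s.py
```

```text
10.525 [591.11   48.095 104.629] deg [-179.984   -0.005  -22.636] F [-1.103  2.648  5.66 ] T [0.321 0.295 0.338] 0.1210592820295081 60.911643505096436 eff [ -2.03  -58.006 -26.29   -0.426  -0.53    0.34 ]
```

carry_out(
  targets=[
    {"dp":[0,0,0],"yaw":0.8},
    {"dp":[0,0,0],"yaw":0.8},
    {"dp":[0,0,0],"yaw":0.8},
  ],
)

```text
clock: 10.9
eef_pos: [591.1, 48.1, 104.6]
tcp_rot: [-3.141, -0.0, -0.409]
contact_force: [-1.4, 3.0, 6.5]
opening: 0.119
grasp_force: 61.0
```

```bash
python3 s.py
```

```text
10.9 [591.094  48.078 104.641] deg [-179.988   -0.005  -23.426] F [-1.432  2.974  6.461] T [0.411 0.35  0.46 ] 0.11898505224740824 60.95518469810486 eff [ -2.156 -58.    -26.291  -0.39   -0.539   0.422]
```

carry_out(
  targets=[
    {"dp":[0,0,0],"yaw":-0.2},
    {"dp":[0,0,0],"yaw":-0.2},
    {"dp":[0,0,0],"yaw":-0.2},
  ],
)

```text
clock: 11.28
eef_pos: [591.1, 48.1, 104.6]
tcp_rot: [-3.141, -0.0, -0.405]
contact_force: [-1.2, 2.1, 5.5]
opening: 0.119
grasp_force: 60.9
```

```bash
python3 s.py
```

```text
11.275 [591.078  48.084 104.62 ] deg [-179.99    -0.004  -23.223] F [-1.153  2.067  5.491] T [0.294 0.335 0.33 ] 0.11850428990338793 60.91871738433838 eff [ -2.124 -57.999 -26.29   -0.401  -0.538   0.395]
```

carry_out(
  targets=[
    {"dp":[0,0,0],"yaw":-2},
    {"dp":[0,0,0],"yaw":-4},
    {"dp":[0,0,0],"yaw":-6},
    {"dp":[0,0,0],"yaw":-8},
    {"dp":[0,0,0],"yaw":-8},
  ],
)

```text
clock: 11.9
eef_pos: [591.2, 48.1, 104.7]
tcp_rot: [-3.141, -0.0, -0.267]
contact_force: [-1.5, 1.6, 5.8]
opening: 0.118
grasp_force: 60.8
```

```bash
python3 s.py
```

```text
11.9 [591.19   48.056 104.664] deg [-179.97    -0.013  -15.271] F [-1.54   1.595  5.788] T [ 0.312  0.226 -0.239] 0.11760376161880651 60.830994844436646 eff [ -1.211 -58.042 -26.246  -0.689  -0.442  -0.439]
```

carry_out(
  targets=[
    {"dp":[0,0,0],"yaw":-2},
    {"dp":[0,0,0],"yaw":-4},
    {"dp":[0,0,0],"yaw":-6},
    {"dp":[0,0,0],"yaw":-8},
    {"dp":[0,0,0],"yaw":-9.5},
    {"dp":[0,0,0],"yaw":-9.5},
  ],
)

```text
clock: 12.65
eef_pos: [591.2, 48.0, 104.7]
tcp_rot: [-3.141, -0.0, -0.101]
contact_force: [-1.2, 2.1, 6.0]
opening: 0.117
grasp_force: 60.8
```

```bash
python3 s.py
```

```text
12.65 [591.211  48.047 104.668] deg [-179.971   -0.021   -5.779] F [-1.159  2.114  5.955] T [ 0.285  0.219 -0.226] 0.11694883792701147 60.80735743045807 eff [ -1.125 -58.081 -26.204  -0.658  -0.393  -0.394]
```

carry_out(
  targets=[
    {"dp":[0,0,0],"yaw":-1.5},
    {"dp":[0,0,0],"yaw":-3},
    {"dp":[0,0,0],"yaw":-3},
  ],
)

```text
clock: 13.02
eef_pos: [591.2, 48.0, 104.6]
tcp_rot: [-3.141, -0.0, -0.049]
contact_force: [-0.8, 2.3, 5.7]
opening: 0.116
grasp_force: 60.8
```

```bash
python3 s.py
```

```text
13.025 [591.186  48.014 104.633] deg [-179.975   -0.02    -2.78 ] F [-0.757  2.337  5.652] T [ 0.24   0.218 -0.203] 0.11598256560694825 60.77899932861328 eff [ -1.112 -58.096 -26.191  -0.646  -0.377  -0.386]
```

carry_out(
  targets=[
    {"dp":[0,0,0],"yaw":-0.7},
    {"dp":[0,0,0],"yaw":-1.2},
    {"dp":[0,0,0],"yaw":-1.2},
  ],
)

```text
clock: 13.4
eef_pos: [591.2, 48.0, 104.7]
tcp_rot: [-3.141, -0.0, -0.027]
contact_force: [-1.6, 1.2, 6.3]
opening: 0.118
grasp_force: 60.8
```

```bash
python3 s.py
```

```text
13.4 [591.199  47.984 104.651] deg [-179.983   -0.022   -1.568] F [-1.587  1.22   6.27 ] T [ 0.287  0.222 -0.028] 0.1178624147079089 60.768699645996094 eff [ -1.389 -58.229 -26.263  -0.534  -0.414  -0.074]
```

carry_out(
  targets=[
    {"dp":[0,0,0],"yaw":2},
    {"dp":[0,0,0],"yaw":4},
    {"dp":[0,0,0],"yaw":6},
    {"dp":[0,0,0],"yaw":8},
    {"dp":[0,0,0],"yaw":10},
    {"dp":[0,0,0],"yaw":12},
    {"dp":[0,0,0],"yaw":14},
    {"dp":[0,0,0],"yaw":14},
  ],
)

```text
clock: 14.4
eef_pos: [591.1, 48.1, 104.6]
tcp_rot: [-3.141, -0.0, -0.272]
contact_force: [-1.1, 3.1, 5.5]
opening: 0.116
grasp_force: 60.8
```

```bash
python3 s.py
```

```text
14.4 [591.101  48.056 104.64 ] deg [-179.985   -0.009  -15.576] F [-1.064  3.059  5.507] T [0.312 0.326 0.228] 0.11646818872989056 60.81840097904205 eff [ -1.764 -58.029 -26.268  -0.466  -0.486   0.426]
```

carry_out(
  targets=[
    {"dp":[0,0,0],"yaw":1.5},
    {"dp":[0,0,0],"yaw":3},
    {"dp":[0,0,0],"yaw":3},
  ],
)

```text
clock: 14.78
eef_pos: [591.1, 48.1, 104.6]
tcp_rot: [-3.141, -0.0, -0.324]
contact_force: [-0.7, 1.6, 5.7]
opening: 0.116
grasp_force: 60.8
```

```bash
python3 s.py
```

```text
14.775 [591.114  48.097 104.643] deg [-179.984   -0.009  -18.565] F [-0.709  1.638  5.739] T [0.301 0.23  0.231] 0.11648649442528904 60.83406329154968 eff [ -1.844 -58.019 -26.278  -0.464  -0.502   0.402]
```

carry_out(
  targets=[
    {"dp":[0,0,0],"yaw":0.7},
    {"dp":[0,0,0],"yaw":1.3},
    {"dp":[0,0,0],"yaw":1.3},
  ],
)

```text
clock: 15.15
eef_pos: [591.1, 48.1, 104.6]
tcp_rot: [-3.141, -0.0, -0.347]
contact_force: [-1.1, 3.7, 5.3]
opening: 0.121
grasp_force: 60.8
```

```bash
python3 s.py
```

```text
15.15 [591.105  48.09  104.641] deg [-179.983   -0.007  -19.855] F [-1.061  3.728  5.325] T [0.373 0.315 0.245] 0.12055125811640928 60.83717107772827 eff [ -1.845 -58.014 -26.283  -0.473  -0.508   0.295]
```

carry_out(
  targets=[
    {"dp":[0,0,0],"yaw":0.7},
    {"dp":[0,0,0],"yaw":1.3},
    {"dp":[0,0,0],"yaw":1.3},
  ],
)

```text
clock: 15.52
eef_pos: [591.1, 48.1, 104.6]
tcp_rot: [-3.141, -0.0, -0.37]
contact_force: [-2.0, 3.2, 6.5]
opening: 0.117
grasp_force: 60.8
```

```bash
python3 s.py
```

```text
15.525 [591.104  48.063 104.635] deg [-179.978   -0.004  -21.179] F [-1.969  3.179  6.524] T [0.315 0.264 0.005] 0.11684509820178407 60.840429067611694 eff [ -1.574 -58.051 -26.258  -0.594  -0.505   0.098]
```

carry_out(
  targets=[
    {"dp":[0,0,0],"yaw":-2},
    {"dp":[0,0,0],"yaw":-4},
    {"dp":[0,0,0],"yaw":-6},
    {"dp":[0,0,0],"yaw":-8},
    {"dp":[0,0,0],"yaw":-10},
    {"dp":[0,0,0],"yaw":-12},
    {"dp":[0,0,0],"yaw":-14},
    {"dp":[0,0,0],"yaw":-16},
    {"dp":[0,0,0],"yaw":-18},
    {"dp":[0,0,0],"yaw":-19},
    {"dp":[0,0,0],"yaw":-19},
  ],
)

```text
clock: 16.9
eef_pos: [591.2, 48.0, 104.7]
tcp_rot: [-3.141, -0.0, -0.038]
contact_force: [-1.2, 3.1, 5.1]
opening: 0.117
grasp_force: 60.8
```

```bash
python3 s.py
```

```text
16.9 [591.221  48.023 104.651] deg [-179.975   -0.025   -2.184] F [-1.221  3.116  5.136] T [ 0.231  0.183 -0.277] 0.11664200696015574 60.77048063278198 eff [ -1.136 -58.102 -26.184  -0.632  -0.376  -0.313]
```

carry_out(
  targets=[
    {"dp":[0,0,0],"yaw":-0.6},
    {"dp":[0,0,0],"yaw":-1.2},
    {"dp":[0,0,0],"yaw":-1.2},
  ],
)

```text
clock: 17.27
eef_pos: [591.2, 48.0, 104.6]
tcp_rot: [-3.141, -0.0, -0.017]
contact_force: [-1.3, 2.6, 5.6]
opening: 0.114
grasp_force: 60.8
```

```bash
python3 s.py
```

```text
17.275 [591.23   48.029 104.645] deg [-179.976   -0.025   -0.989] F [-1.266  2.626  5.644] T [ 0.295  0.148 -0.235] 0.11435204287816846 60.7714569568634 eff [ -1.101 -58.106 -26.177  -0.638  -0.367  -0.28 ]
```

carry_out(
  targets=[
    {"dp":[0,0,0],"yaw":-0.6},
    {"dp":[0,0,0],"yaw":-1.2},
    {"dp":[0,0,0],"yaw":-1.2},
  ],
)

```text
clock: 17.65
eef_pos: [591.2, 48.0, 104.7]
tcp_rot: [-3.141, -0.0, 0.004]
contact_force: [-1.2, 2.1, 5.8]
opening: 0.116
grasp_force: 60.8
```

```bash
python3 s.py
```

```text
17.65 [591.222  48.004 104.655] deg [-179.977   -0.024    0.206] F [-1.23   2.084  5.777] T [ 0.261  0.167 -0.225] 0.11619164666006188 60.75713932514191 eff [ -1.07  -58.112 -26.171  -0.646  -0.36   -0.298]
```

carry_out(
  targets=[
    {"dp":[0,0,0],"yaw":-0.6},
    {"dp":[0,0,0],"yaw":-1.2},
    {"dp":[0,0,0],"yaw":-1.2},
  ],
)

```text
clock: 18.02
eef_pos: [591.2, 48.0, 104.6]
tcp_rot: [-3.141, -0.0, 0.025]
contact_force: [-0.7, 1.1, 5.1]
opening: 0.119
grasp_force: 60.7
```

```bash
python3 s.py
```

```text
18.025 [591.221  47.988 104.627] deg [-179.984   -0.023    1.426] F [-0.719  1.093  5.129] T [ 0.254  0.281 -0.031] 0.11916658222021037 60.74610650539398 eff [ -1.314 -58.173 -26.199  -0.54   -0.415  -0.122]
```

carry_out(
  targets=[
    {"dp":[0,0,0],"yaw":-0.7},
    {"dp":[0,0,0],"yaw":-1.5},
    {"dp":[0,0,0],"yaw":-1.5},
  ],
)

```text
clock: 18.4
eef_pos: [591.2, 48.0, 104.7]
tcp_rot: [-3.141, -0.0, 0.051]
contact_force: [-0.2, 1.8, 5.8]
opening: 0.119
grasp_force: 60.7
```

```bash
python3 s.py
```

```text
18.4 [591.238  48.025 104.653] deg [-179.983   -0.026    2.934] F [-0.221  1.773  5.762] T [ 0.279  0.175 -0.033] 0.1194371076527767 60.73227882385254 eff [ -1.28  -58.17  -26.063  -0.53   -0.366  -0.143]
```

carry_out(
  targets=[
    {"dp":[0,0,0],"yaw":-1.5},
    {"dp":[0,0,0],"yaw":-3},
    {"dp":[0,0,0],"yaw":-3},
  ],
)

```text
clock: 18.77
eef_pos: [591.3, 48.0, 104.7]
tcp_rot: [-3.141, -0.001, 0.104]
contact_force: [-0.7, 2.1, 5.2]
opening: 0.116
grasp_force: 60.7
```

```bash
python3 s.py
```

```text
18.775 [591.285  48.016 104.664] deg [-179.986   -0.033    5.946] F [-0.69   2.096  5.213] T [ 0.269  0.23  -0.052] 0.11586519363943053 60.71902692317963 eff [ -1.284 -58.18  -26.045  -0.52   -0.349  -0.217]
```

Free: the torque stays at about 0.05 N m. Now the quarter turn, +70° more in two calls.

carry_out(
  targets=[
    {"dp":[0,0,0],"yaw":-3},
    {"dp":[0,0,0],"yaw":-6},
    {"dp":[0,0,0],"yaw":-9},
    {"dp":[0,0,0],"yaw":-12},
    {"dp":[0,0,0],"yaw":-15},
    {"dp":[0,0,0],"yaw":-18},
    {"dp":[0,0,0],"yaw":-21},
    {"dp":[0,0,0],"yaw":-24},
    {"dp":[0,0,0],"yaw":-27},
    {"dp":[0,0,0],"yaw":-30},
    {"dp":[0,0,0],"yaw":-33},
    {"dp":[0,0,0],"yaw":-35},
  ],
)

```text
clock: 20.27
eef_pos: [591.4, 48.0, 104.7]
tcp_rot: [3.141, -0.001, 0.715]
contact_force: [0.0, 3.2, 5.6]
opening: 0.12
grasp_force: 60.8
```

```bash
python3 s.py
```

```text
20.275 [591.425  48.026 104.659] deg [179.981  -0.05   40.99 ] F [0.036 3.195 5.587] T [ 0.323  0.098 -0.059] 0.12028757311222105 60.75138866901398 eff [ -1.452 -57.882 -25.558  -0.583  -0.096   0.263]
```

carry_out(
  targets=[
    {"dp":[0,0,0],"yaw":-3},
    {"dp":[0,0,0],"yaw":-6},
    {"dp":[0,0,0],"yaw":-9},
    {"dp":[0,0,0],"yaw":-12},
    {"dp":[0,0,0],"yaw":-15},
    {"dp":[0,0,0],"yaw":-18},
    {"dp":[0,0,0],"yaw":-21},
    {"dp":[0,0,0],"yaw":-24},
    {"dp":[0,0,0],"yaw":-27},
    {"dp":[0,0,0],"yaw":-30},
    {"dp":[0,0,0],"yaw":-33},
    {"dp":[0,0,0],"yaw":-36},
  ],
)

```text
clock: 21.78
eef_pos: [591.5, 48.1, 104.7]
tcp_rot: [3.141, -0.001, 1.344]
contact_force: [0.7, 3.6, 3.8]
opening: 0.118
grasp_force: 60.7
```

```bash
python3 s.py
```

```text
21.775 [591.536  48.117 104.661] deg [179.942  -0.04   77.003] F [0.702 3.588 3.843] T [ 0.37  -0.121 -0.008] 0.11824995204469749 60.72355628013611 eff [ -1.736 -57.987 -25.434  -0.736   0.087   0.623]
```

carry_out(
  targets=[
    {"dp":[0,0,0],"yaw":0},
    {"dp":[0,0,0],"yaw":0},
    {"dp":[0,0,0],"yaw":0},
    {"dp":[0,0,0],"yaw":0},
    {"dp":[0,0,-10],"yaw":0},
    {"dp":[0,0,-30],"yaw":0},
    {"dp":[0,0,-60],"yaw":0},
    {"dp":[0,0,-75],"yaw":0},
    {"dp":[0,0,-75],"yaw":0},
  ],
  fingers=-0.2,
)

```text
clock: 22.9
eef_pos: [591.8, 48.0, 180.6]
tcp_rot: [3.139, -0.001, 1.342]
contact_force: [0.4, 0.2, 0.2]
opening: 0.405
grasp_force: 0.0
```

carry_out(
  targets=[
    {"dp":[0,0,0],"yaw":10},
    {"dp":[0,0,0],"yaw":20},
    {"dp":[0,0,0],"yaw":30},
    {"dp":[0,0,0],"yaw":40},
    {"dp":[0,0,0],"yaw":50},
    {"dp":[0,0,0],"yaw":60},
    {"dp":[0,0,0],"yaw":70},
    {"dp":[0,0,0],"yaw":80},
    {"dp":[0,0,0],"yaw":90.9},
    {"dp":[0,0,0],"yaw":90.9},
  ],
)

```text
clock: 24.15
eef_pos: [590.4, 47.8, 178.1]
tcp_rot: [3.141, 0.002, -0.243]
contact_force: [0.3, 0.9, 0.1]
opening: 0.399
grasp_force: 0.0
```

Run:
```python
from h import *
exec(open('s.py').read())
cv2.imwrite('pics/t2.png',cv2.resize(r.grab_frame('top')[140:290,200:440,::-1],(800,500),interpolation=2))
```

```text
24.15 [590.381  47.845 178.119] deg [179.968   0.097 -13.937] F [0.265 0.879 0.063] T [ 0.065 -0.069  0.017] 0.3989045793009976 0.0 eff [ -0.004 -58.509 -31.104   0.003   0.      1.587]
```

View pics/t2.png

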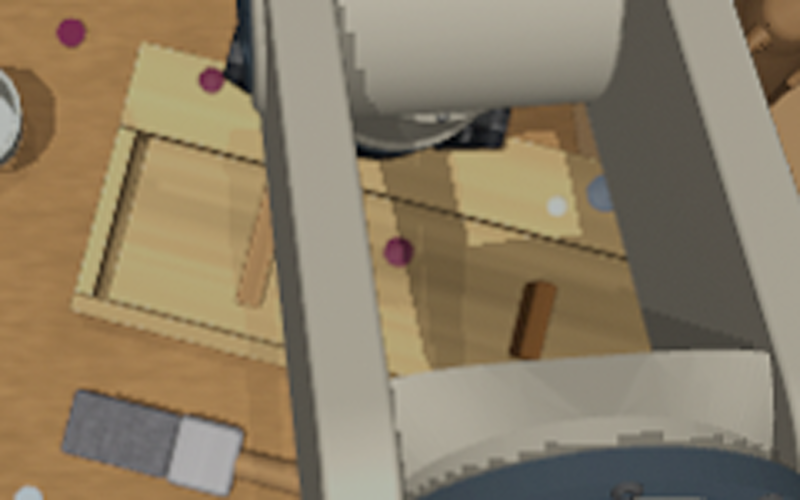

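The arm covers the knob in this view. The pull at (535,320) is clear and the lid is still shut. I'll move over the pull and check with the wrist camera.

carry_out(
  targets=[
    {"dp":[-19,33,0],"yaw":0},
    {"dp":[-37,66,0],"yaw":0},
    {"dp":[-56,99,0],"yaw":0},
    {"dp":[-75,132,0],"yaw":0},
    {"dp":[-75,132,0],"yaw":0},
    {"dp":[-75,132,0],"yaw":0},
  ],
)

```text
clock: 24.95
eef_pos: [486.9, -61.9, 179.3]
tcp_rot: [-3.141, -0.001, -0.243]
contact_force: [-0.3, 0.5, 1.1]
opening: 0.394
grasp_force: 0.0
```

Run:
```python
from h import *
exec(open('s.py').read())
import pickle
pickle.dump(r.get_calibration('wrist'),open('w2.pkl','wb'))
cv2.imwrite('pics/w2.png',cv2.resize(r.grab_frame('wrist')[:,:,::-1],(800,600),interpolation=2))
```

```text
24.95 [486.907 -61.916 179.35 ] deg [-179.982   -0.039  -13.909] F [-0.26   0.496  1.112] T [ 0.027 -0.055 -0.017] 0.3940297479388952 0.0 eff [ -0.758 -46.184 -28.689  -0.05    0.08   -0.072]
```

View pics/w2.png

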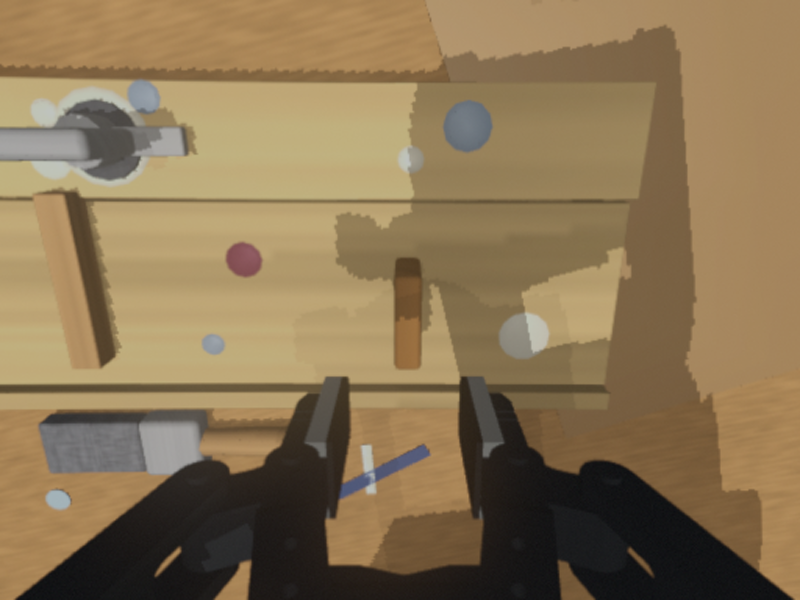

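The knob is a quarter turn round, with the tongue pointing right along the rail to (185,140) and clear of the batten. The pull at x=408 is centred between the fingers at 404. Now descend and grip.

carry_out(
  targets=[
    {"dp":[-0.5,0.8,30],"yaw":0},
    {"dp":[-0.5,0.8,60],"yaw":0},
    {"dp":[-0.5,0.8,80],"yaw":0},
    {"dp":[-0.5,0.8,90],"yaw":0},
    {"dp":[-0.5,0.8,94],"yaw":0},
    {"dp":[-0.5,0.8,94],"yaw":0},
  ],
)

```text
clock: 25.75
eef_pos: [486.1, -62.6, 85.6]
tcp_rot: [-3.142, -0.0, -0.244]
contact_force: [0.0, 0.2, 0.5]
opening: 0.398
grasp_force: 0.0
```

carry_out(
  targets=[
    {"dp":[0,0,0],"yaw":0},
    {"dp":[0,0,0],"yaw":0},
    {"dp":[0,0,0],"yaw":0},
    {"dp":[0,0,0],"yaw":0},
    {"dp":[0,0,0],"yaw":0},
    {"dp":[0,0,0],"yaw":0},
  ],
  fingers=-1,
  grip_force=50,
)

```text
clock: 26.5
eef_pos: [486.2, -62.8, 86.0]
tcp_rot: [-3.141, -0.001, -0.244]
contact_force: [-1.0, 0.0, 6.6]
opening: 0.133
grasp_force: 50.0
```

```bash
python3 s.py
```

```text
26.5 [486.179 -62.779  86.012] deg [-179.988   -0.074  -14.008] F [-0.957  0.004  6.649] T [ 0.109  0.095 -0.02 ] 0.13306355491939262 49.95642006397247 eff [ -0.223 -46.882 -21.937  -0.13   -0.325  -0.025]
```

Gripped, opening 0.133 (about 11–12 mm). Slide along chest −y, which is tool +y. I'll draw 30 mm first and check the force.

carry_out(
  targets=[
    {"dp":[0,4,0],"yaw":0},
    {"dp":[0,10,0],"yaw":0},
    {"dp":[0,16,0],"yaw":0},
    {"dp":[0,22,0],"yaw":0},
    {"dp":[0,28,0],"yaw":0},
    {"dp":[0,30,0],"yaw":0},
  ],
)

```text
clock: 27.25
eef_pos: [478.9, -91.9, 86.0]
tcp_rot: [-3.141, -0.001, -0.245]
contact_force: [-0.4, 3.3, 5.9]
opening: 0.126
grasp_force: 50.1
```

```bash
python3 s.py
```

```text
27.25 [478.871 -91.91   85.989] deg [-179.971   -0.069  -14.029] F [-0.399  3.294  5.868] T [0.38  0.074 0.021] 0.1258474384337293 50.120673179626465 eff [ -1.237 -46.604 -21.906  -0.57   -0.344   0.014]
```

carry_out(
  targets=[
    {"dp":[0,8,0],"yaw":0},
    {"dp":[0,18,0],"yaw":0},
    {"dp":[0,28,0],"yaw":0},
    {"dp":[0,38,0],"yaw":0},
    {"dp":[0,48,0],"yaw":0},
    {"dp":[0,58,0],"yaw":0},
    {"dp":[0,68,0],"yaw":0},
    {"dp":[0,78,0],"yaw":0},
    {"dp":[0,88,0],"yaw":0},
    {"dp":[0,94,0],"yaw":0},
    {"dp":[0,97,0],"yaw":0},
    {"dp":[0,97,0],"yaw":0},
  ],
)

```text
clock: 28.75
eef_pos: [455.4, -185.7, 86.0]
tcp_rot: [-3.141, -0.001, -0.245]
contact_force: [-0.4, 4.0, 8.3]
opening: 0.133
grasp_force: 50.5
```

carry_out(
  targets=[
    {"dp":[0,1,0],"yaw":0},
    {"dp":[0,2,0],"yaw":0},
    {"dp":[0,3,0],"yaw":0},
    {"dp":[0,4,0],"yaw":0},
    {"dp":[0,4,0],"yaw":0},
  ],
)

```text
clock: 29.38
eef_pos: [455.3, -186.0, 85.9]
tcp_rot: [-3.136, -0.001, -0.247]
contact_force: [8.9, 31.5, 9.1]
opening: 0.128
grasp_force: 50.9
```

```bash
python3 s.py
```

```text
29.375 [ 455.282 -186.047   85.943] deg [-179.652   -0.041  -14.147] F [ 8.918 31.497  9.072] T [ 4.564 -1.364  0.049] 0.12813808170761964 50.901628732681274 eff [-16.097 -46.31  -23.145  -6.751  -1.164   0.095]
```

The end stop has been reached. The force rose to about 32 N while the travel stalled, and measured from the knob-derived shut position that makes 130 mm. Relax, release and rise.

carry_out(
  targets=[
    {"dp":[0,-2,0],"yaw":0},
    {"dp":[0,-3.6,0],"yaw":0},
    {"dp":[0,-3.6,0],"yaw":0},
  ],
)

```text
clock: 29.75
eef_pos: [455.4, -185.7, 86.0]
tcp_rot: [-3.141, -0.001, -0.245]
contact_force: [-0.5, 6.4, 8.0]
opening: 0.132
grasp_force: 51.1
```

```bash
python3 s.py
```

```text
29.75 [ 455.354 -185.681   85.974] deg [-179.95    -0.053  -14.016] F [-0.464  6.394  7.972] T [ 1.001 -0.108 -0.066] 0.132138428658805 51.12166464328766 eff [ -2.794 -46.811 -22.352  -1.332  -0.599   0.   ]
```

carry_out(
  targets=[
    {"dp":[0,0,0],"yaw":0},
    {"dp":[0,0,0],"yaw":0},
    {"dp":[0,0,0],"yaw":0},
    {"dp":[0,0,0],"yaw":0},
    {"dp":[0,0,-10],"yaw":0},
    {"dp":[0,0,-30],"yaw":0},
    {"dp":[0,0,-70],"yaw":0},
    {"dp":[0,0,-120],"yaw":0},
    {"dp":[0,0,-150],"yaw":0},
    {"dp":[0,0,-150],"yaw":0},
  ],
  fingers=-0.2,
)

```text
clock: 31.0
eef_pos: [456.2, -186.9, 238.3]
tcp_rot: [3.141, -0.005, -0.244]
contact_force: [0.3, -0.6, 0.1]
opening: 0.401
grasp_force: 0.0
```

carry_out(
  targets=[
    {"dp":[-30,0,0],"yaw":0},
    {"dp":[-75,0,0],"yaw":0},
    {"dp":[-120,0,0],"yaw":0},
    {"dp":[-140,0,0],"yaw":0},
    {"dp":[-140,0,0],"yaw":0},
  ],
)

```text
clock: 31.62
eef_pos: [318.5, -152.3, 235.2]
tcp_rot: [3.142, -0.0, -0.245]
contact_force: [0.3, -0.1, 1.1]
opening: 0.403
grasp_force: 0.0
```

Run:
```python
from h import *
exec(open('s.py').read())
cv2.imwrite('pics/t3.png',cv2.resize(r.grab_frame('top')[90:310,160:460,::-1],(800,587),interpolation=2))
```

```text
31.625 [ 318.452 -152.345  235.187] deg [179.998  -0.019 -14.031] F [ 0.27  -0.069  1.131] T [-0.019 -0.034 -0.05 ] 0.40279341828063614 0.0 eff [ -0.255 -26.917 -30.39   -0.04    0.362  -0.093]
```

View pics/t3.png

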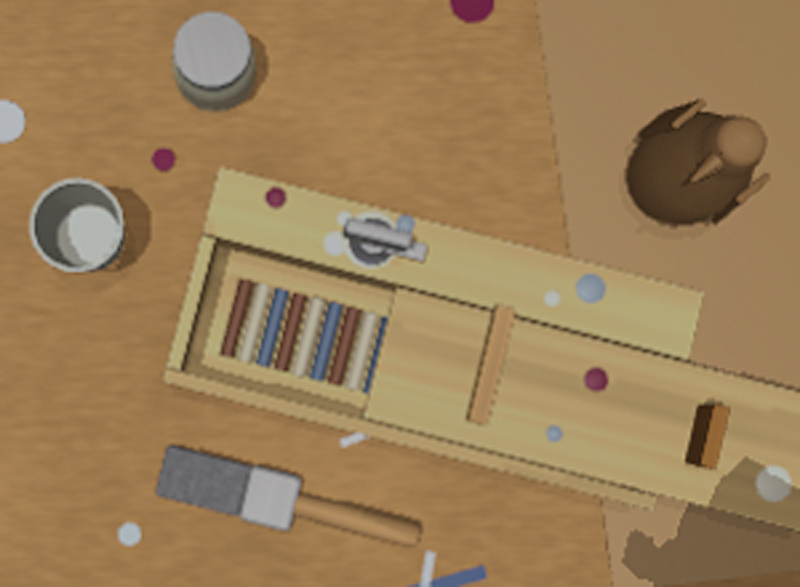

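The lid is open with the pull at (714,436) in the crop. The knob is a quarter turn round, and the cup, jar, penguin and brush haven't moved. I'll check the travel, then sign off.

Run:
```python
from h import *
a=ray('top',[(361.8,236.1),(160+714/2.667,90+436/2.668)],106);d=np.linalg.norm(a[0]-a[1]);print(a,d)
if d>125: print(r.sign_off())
```

```text
[[ 484.66408436  -63.12101846  106.        ]
 [ 454.05595926 -183.88163969  106.        ]] 124.57923165871934
```

Run:
```python
from h import *
a=cv2.imread('pics/top0.png');b=r.grab_frame('top')[:,:,::-1].copy()
P=[]
for im,x,y in((a,319,215),(b,160+596/2.667,90+379/2.668)):
    h=cv2.cvtColor(im,cv2.COLOR_BGR2HSV);m=cv2.inRange(h,(150,80,0),(179,255,255))
    z=np.zeros_like(m);x,y=int(x),int(y);z[y-9:y+10,x-9:x+10]=m[y-9:y+10,x-9:x+10]
    M=cv2.moments(z,True);P.append((M['m10']/M['m00'],M['m01']/M['m00']));print(P[-1],M['m00'])
q=ray('top',P,70);print(q,np.linalg.norm(q[0]-q[1]))
```

```text
(319.1041666666667, 215.16666666666666) 48.0
(383.20754716981133, 231.73584905660377) 53.0
[[ 523.99778442   10.70181737   70.        ]
 [ 493.47962637 -111.72948566   70.        ]] 126.17758094357713
```

Vision gives about 126 mm, though I felt a hard stop at 127. I'll re-grip and pull gently once more to make sure the lid is at its end stop.

carry_out(
  targets=[
    {"dp":[40,0,0],"yaw":0},
    {"dp":[90,0,0],"yaw":0},
    {"dp":[140,0,0],"yaw":0},
    {"dp":[140,0,0],"yaw":0},
    {"dp":[140,0,50],"yaw":0},
    {"dp":[140,0,100],"yaw":0},
    {"dp":[140,0,130],"yaw":0},
    {"dp":[140,0,145],"yaw":0},
    {"dp":[140,0,150],"yaw":0},
    {"dp":[140,0,150],"yaw":0},
  ],
)

```text
clock: 32.98
eef_pos: [455.4, -186.5, 85.9]
tcp_rot: [3.141, -0.001, -0.244]
contact_force: [0.6, 0.4, 0.1]
opening: 0.401
grasp_force: 0.0
```

carry_out(
  targets=[
    {"dp":[0,0,0],"yaw":0},
    {"dp":[0,0,0],"yaw":0},
    {"dp":[0,0,0],"yaw":0},
    {"dp":[0,0,0],"yaw":0},
    {"dp":[0,0,0],"yaw":0},
  ],
  fingers=-1,
)

```text
clock: 33.6
eef_pos: [455.8, -185.9, 86.5]
tcp_rot: [-3.141, -0.002, -0.245]
contact_force: [1.0, 6.1, 4.0]
opening: 0.132
grasp_force: 49.5
```

```bash
python3 s.py
```

```text
33.6 [ 455.76  -185.866   86.466] deg [-179.951   -0.114  -14.03 ] F [0.99  6.081 3.959] T [ 0.848 -0.198 -0.069] 0.13242077167298083 49.4745147228241 eff [ -3.129 -48.171 -22.736  -1.321  -0.349  -0.043]
```

carry_out(
  targets=[
    {"dp":[0,1,0],"yaw":0},
    {"dp":[0,2,0],"yaw":0},
    {"dp":[0,2,0],"yaw":0},
  ],
)

```text
clock: 33.98
eef_pos: [455.7, -186.0, 86.4]
tcp_rot: [-3.138, -0.002, -0.246]
contact_force: [6.3, 20.3, 5.8]
opening: 0.129
grasp_force: 49.8
```

```bash
python3 s.py
```

```text
33.975 [ 455.695 -186.023   86.413] deg [-179.787   -0.105  -14.097] F [ 6.306 20.251  5.827] T [ 2.825 -0.855  0.024] 0.12854183412961925 49.77910101413727 eff [-10.397 -47.889 -23.167  -4.3    -0.658   0.013]
```

It's the same rigid stop in the same place, so the lid is fully open. Release, back off and hand in.

carry_out(
  targets=[
    {"dp":[0,-1.5,0],"yaw":0},
    {"dp":[0,-2.3,0],"yaw":0},
    {"dp":[0,-2.3,0],"yaw":0},
  ],
)

```text
clock: 34.35
eef_pos: [455.7, -185.8, 86.4]
tcp_rot: [-3.141, -0.002, -0.245]
contact_force: [1.1, 6.0, 7.1]
opening: 0.13
grasp_force: 50.4
```

carry_out(
  targets=[
    {"dp":[0,0,0],"yaw":0},
    {"dp":[0,0,0],"yaw":0},
    {"dp":[0,0,0],"yaw":0},
    {"dp":[0,0,0],"yaw":0},
    {"dp":[0,0,-10],"yaw":0},
    {"dp":[0,0,-30],"yaw":0},
    {"dp":[0,0,-70],"yaw":0},
    {"dp":[0,0,-120],"yaw":0},
    {"dp":[0,0,-150],"yaw":0},
    {"dp":[0,0,-150],"yaw":0},
    {"dp":[0,0,-150],"yaw":0},
    {"dp":[0,0,-150],"yaw":0},
  ],
  fingers=-0.2,
)

```text
clock: 35.85
eef_pos: [454.2, -185.7, 234.1]
tcp_rot: [-3.141, 0.002, -0.244]
contact_force: [-0.5, 0.1, 0.2]
opening: 0.404
grasp_force: 0.0
```

```bash
python3 s.py; python3 -c "
from rig import r
print(r.sign_off())"
```

```text
35.85 [ 454.158 -185.727  234.134] deg [-179.983    0.125  -14.001] F [-0.511  0.104  0.227] T [-0.004  0.006 -0.019] 0.4044480923571619 0.0 eff [ -0.    -44.464 -32.75   -0.      0.004  -0.   ]
the job is handed in; nothing more can be done
None
```

Job handed in at about 36 s: the knob was rocked free and turned a quarter turn anticlockwise, the lid was drawn to its rigid end stop (travel measured at 126–127 mm against the nominal 130), and the pull was released with the bystanders left where they were.

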